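Swing a sprung belt-tensioner bracket back and bolt it in the slack position

TASK

The yellow belt-tensioner bracket has to be locked back out of the way for a belt change. Push its long limb round against the spring until it comes to rest on the rubber buffer, keep it there while you slide the red-handled bolt fully home into the steel keeper, then let go so that the bolt alone holds the bracket. Don't force it against the buffer, and leave the other things on the bench where they are.

Things in the scene. Friction and masses are not known exactly. Their poses are not given: they have to be found in the camera images.
- tensioner_base: Green steel base plate fixed to the bench, 10 mm thick, from x -80 to +115 and y -80 to +235 mm in its own axes. Origin: on the bracket's upright pivot axis, at the plate's underside; z up. The yellow bracket's hub (50 mm across, top 50 mm above the bench) and pivot post (top 67 mm) stand there. A short limb with a black idler roller (44 mm across, top 61 mm) lies on the +x, -y side of the pivot.
- limb_end (a point): Middle of the free end of the bracket's long yellow limb, a straight bar from the pivot axis to here: 168 mm long, 30 mm wide, from 24 to 48 mm above the bench (14 mm clear over the plate). It is pushed on its -x flank (base axes), which is free between the hub and the red handle. The bolt comes out of this end.
- tensioner_arm (a joint): Angle q of the bracket, rad. 0 = rest; growing q swings the limb towards the base's +x (clockwise from above). In base axes the limb points along (-sin(0.30-q), cos(0.30-q)). Spring torque 0.36 N m at rest plus 0.9 N m per rad; it springs back to 0 if let go unbolted. It meets the buffer somewhere between q = 0.46 and 0.74, to be found by touch or by sight.
- keeper_arc (a point): Point on the plate, middle of the arc (about the pivot, 196 mm radius) along which the steel keeper can be clamped; the keeper itself stands up to 0.13 rad either side and is not reported. It is a U of two upright cheeks 19 mm apart, 178 to 208 mm from the pivot, top 54 mm above the bench. Its rubber buffer meets the limb's +x flank 140 to 162 mm from the pivot and is firm (gives under 0.5 mm at 10 N).
- lock_bolt (a joint): Travel of the bolt along the long limb, outward from the pivot, m. 0 = withdrawn, 0.030 = fully home (starts at 0 to 0.004). A 14 mm steel rod in the limb, tip 174 mm from the pivot at 0; stays where it is left, about 2 N to slide. With the limb resting lightly on the buffer it is in line with the keeper within about 1 mm; it has 2.5 mm play each way there. Elsewhere the cheeks block it.
- handle_face (a point): Middle of the pivot-side face of the bolt's red handle, a level bar 12 mm thick along the limb, 28 to 44 mm above the bench, sticking out 50 mm from the limb's -x flank, with a 20 mm round end (26 to 46 mm high). At bolt travel 0 this point is 115 mm from the pivot along the limb and 36 mm from the limb's centre line; it moves outward with the bolt.
- wax_tin: Bystander: round tin, 78 mm across, 79 mm tall, upright; origin at the centre of its underside, z up.
- sanding_block: Bystander: brown sanding block, 62 x 112 x 32 mm, long along its y; origin at the centre of its underside, z up.
- glue_bottle: Bystander: cream glue bottle with a red nozzle, 59 mm across, 185 mm tall, upright; origin at the centre of its underside, z up.
- masking_tape: Bystander: roll of masking tape lying flat, 100 mm across, 25 mm high; origin at the centre of its underside, z up.

How it is judged:
By the outcome, as a careful person would: the job done as asked, in the order asked, and still so for the second after the job is handed in, with the robot touching nothing.
It also fails if it takes over 54 s, if anything falls off the work surface, if the arm or the gripper's body presses on something with over 40 N, if the wrist force passes 120 N, or if a joint passes its speed limit or range.

ROBOT

A 7-joint arm with a two-finger parallel gripper is mounted at the origin on the work surface; the furniture and walls round the work are solid. World frame = base frame: x ahead of the robot, y to its left, z up, the work surface at z = 0. Lengths are in m, angles in rad, forces in N, time in s.
With the tool pointing down it reaches from about 0.425 to 0.825 m from the base axis. Payload 3.6 kg.
Tool frame: the origin (TCP) lies midway between the tips of the shut fingers; the grasp point (between the pads) lies 19 mm behind it; z points along the fingers, y is the line along which they close (so a half turn about z gives the same grasp; the last joint's range is limited). The gripper opens to 93 mm and grips with 3 to 60 N. Pads are 15 mm wide; open, the fingers measure 128 mm over their backs; the gripper's body (75 mm by 188 mm) begins 65 mm behind the grasp point.
Start: joints at [1.121, 0.615, -0.013, 1.423, 0.008, 1.103, -0.04], TCP at [0.267, -0.592, 0.219] pointing down, gripper open.
Joint ranges: [-3.12, 3.12], [-0.3, 2.06], [-1.34, 1.32], [0.26, 2.42], [-1.36, 4.5], [0.01, 1.98], [-2.84, 2.84]. Speed limits (rad/s): [2.79, 2.79, 3.14, 3.14, 3.14, 3.14, 3.14].

INTERFACE

Orientations are given as a rotation vector (axis times angle).
In Python, from station import * gives the robot as it stands. The module is installed in compiled form; this text tells all that it offers.
- The arm moves only by the tool carry_out, never from a script. Its argument "steps" is a list of rows, each a list of 7 numbers: the turn, a rotation vector about the tool's x, y, z scaled (see below), then the shift along the tool's x, y, z scaled (see below), then the opening, from 0 (shut) to 1 (fully open). A call has 1 to 12 rows; each row shifts and turns the commanded pose from where the row before left it, along the tool's axes as they then stand; what a row does not reach is not made up. The controller multiplies each number of a shift by 100 mm and each number of a turn by 4 degrees. A row lasts 1/10 s, in which the tool goes at most 50 mm and 8.59 degrees, less where a joint would pass 70% of its speed; a pose out of reach is approached as far as the arm can. A call with a number of a shift or a turn outside -1 to 1 is refused whole. A call with a gripper value outside its range is refused whole. The fingers move at their own pace and stop on an object; "grip_force" is the grip in N (left out, the last holds). Time passes only in rows, so rows that do not move let the fingers close. It gives the time, the measured TCP pose, the force, the opening and the grip force at its end, in the units of the state.
- sense(): the state, without advancing time (a new reading comes with each control period).
- get_image(name): name is "scene" or "top" or "wrist"; returns a dict with "img" (400x640x3 uint8, blue, green, red), "fx", "fy", "cx", "cy" (pixels), "dist_coeffs" ([k1, k2, p1, p2, k3] as OpenCV has them; the pictures are not rectified), "rvec" (rotation vector, rad) and "tvec" (3), from world to camera coordinates, as OpenCV has them; the wrist camera has in their place "hand_eye" (4x4, takes a point from camera to tool coordinates, whose origin is the TCP and whose axes are the flange's). Camera axes: x right, y down, z forward; pixel columns grow to the right and rows downward; lengths in m; the calibration is good to about 2 mm. A picture is of the moment at which its call begins: read the wrist's pose just before it. There is no depth.
- job_done(): hands the job in; it is judged then, once.
Trained networks look in the newest picture that a camera, given by its name, has taken for a name from the list of things; names that differ only in an ending like _2 or _b are one class to them, and where a whole thing is asked for, a point or a joint stands for the part that bears it (a point fixed in the world has none). Each returns a list of dicts, best first, with "conf" (0 to 1); they miss things now and then, are a little off and sometimes report something else, mostly with a low value. They report only what shows in the picture. A call takes as long as a camera call.
- find_in(camera, target): "centre" ([x, y, z] in m, in world coordinates, good to about 4 mm: the middle of the surface that is visible of it).
The state is a dict: "time": time; "joint_pos": joint angles; "qvel": joint speeds; "tau": joint torques, N m; "tcp_pos": TCP position; "tcp_rot": TCP orientation; "force": force on the tool from outside, world axes, zero at the start; "ft_torque": the same for the moment, N m; "grip_width": finger opening in m; "grasp_force": force on a finger pad.
Only numpy, scipy, OpenCV 4.12 (cv2) and the standard library are available. Lean on these libraries where they do the work, as an engineer would, in place of code of your own. Each camera call takes 0.05 s, during which the arm holds its last target. There are 200 camera calls.

## Working session

There is one attempt and no reset: what is moved stays moved. The work goes in short steps, Python scripts to look and compute and a tool call to move; the robot and the scene stay as the last step left them, time stands still between calls to the robot, and variables do not carry over. Pictures are saved under pics/ and viewed, at most 10 in all, crops included, and the job is handed in when it is done.

Besides the shell and the picture viewer there is one more tool, called after ">>>" by a JSON object that holds its "op" and its "data", one argument or row to a line. carry_out: Moves the arm, as the interface text tells. Its arguments: {"type":"object","properties":{"steps":{"type":"array","items":{"type":"array","items":{"type":"number"}}},"grip_force":{"type":"number"}},"required":["steps"]}

```bash
mkdir -p pics; python3 - <<'E'
from station import *
import cv2
s=sense();print(s['time'],s['tcp_pos'],s['tcp_rot'],s['force'],s['grip_width'])
for c in("scene","top"):
    d=get_image(c);cv2.imwrite(f"pics/{c}0.png",d['img'])
    print(c,d['fx'],d['cx'],d['cy'],d['rvec'],d['tvec'])
    for t in("tensioner_base","limb_end","keeper_arc","handle_face","tensioner_arm","lock_bolt","wax_tin","sanding_block","glue_bottle","masking_tape"):
        for r in find_in(c,t)[:2]:print(t,r)
print(sense()['time'])
E
```

```text
0.0 [ 0.26695848 -0.59178073  0.21749792] [-3.06888418e+00 -6.60282433e-01  9.61200808e-04] [ 0.51764432 -0.1833033   0.17647822] 0.0931500797516664
scene 454.18392689219684 317.67934583582314 205.19795366791578 [ 0.59815571 -2.54042554  1.32728748] [0.38951467 0.16919105 1.20220052]
tensioner_base {'centre': [0.5082, 0.0327, 0.0102], 'conf': 0.55}
limb_end {'centre': [0.3034, -0.3431, 0.0335], 'conf': 0.66}
limb_end {'centre': [0.5052, -0.001, 0.0454], 'conf': 0.61}
keeper_arc {'centre': [0.5115, 0.0335, 0.0141], 'conf': 0.78}
handle_face {'centre': [0.4426, 0.0374, 0.0355], 'conf': 0.7}
tensioner_arm {'centre': [0.4963, -0.0004, 0.0434], 'conf': 0.92}
lock_bolt {'centre': [0.5038, -0.0021, 0.0464], 'conf': 0.49}
lock_bolt {'centre': [0.4373, 0.0378, 0.0423], 'conf': 0.44}
wax_tin {'centre': [0.3445, 0.2847, 0.0679], 'conf': 0.88}
sanding_block {'centre': [0.3042, -0.3436, 0.034], 'conf': 0.91}
glue_bottle {'centre': [0.5892, 0.3458, 0.0889], 'conf': 0.76}
masking_tape {'centre': [0.5356, -0.4059, 0.0234], 'conf': 0.91}
top 461.91312084531046 328.22862413095845 207.70656573829604 [ 2.11891666 -2.1695162   0.15509069] [-0.01677648  0.48029276  1.31342061]
tensioner_base {'centre': [0.5234, 0.0041, 0.01], 'conf': 0.73}
limb_end {'centre': [0.5052, -0.0094, 0.0451], 'conf': 0.69}
keeper_arc {'centre': [0.5236, 0.0077, 0.0105], 'conf': 0.74}
handle_face {'centre': [0.4422, 0.0307, 0.0438], 'conf': 0.48}
tensioner_arm {'centre': [0.5057, -0.0107, 0.0506], 'conf': 0.76}
lock_bolt {'centre': [0.4384, 0.0316, 0.0462], 'conf': 0.42}
lock_bolt {'centre': [0.5958, 0.3174, 0.1176], 'conf': 0.23}
wax_tin {'centre': [0.3509, 0.258, 0.0732], 'conf': 0.69}
sanding_block {'centre': [0.3104, -0.3649, 0.0331], 'conf': 0.95}
glue_bottle {'centre': [0.5964, 0.3172, 0.1151], 'conf': 0.95}
masking_tape {'centre': [0.5355, -0.4172, 0.0256], 'conf': 0.69}
1.1
```

```bash
python3 - <<'E'
import cv2
a=cv2.imread("pics/top0.png")
cv2.imwrite("pics/top0c.png",cv2.resize(a[100:300,200:440],None,fx=3,fy=3,interpolation=cv2.INTER_CUBIC))
E
```

```text
(no output)
```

View pics/top0.png

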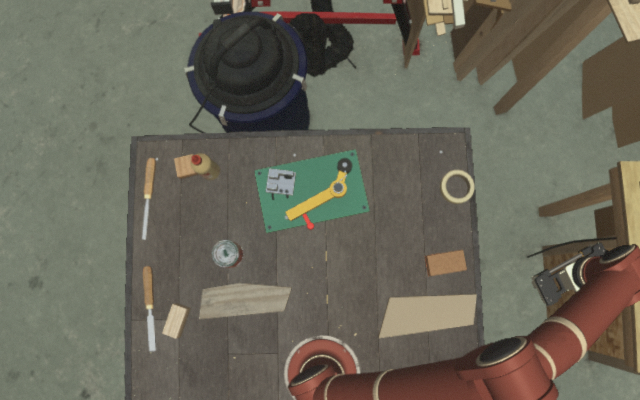

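View pics/top0c.png

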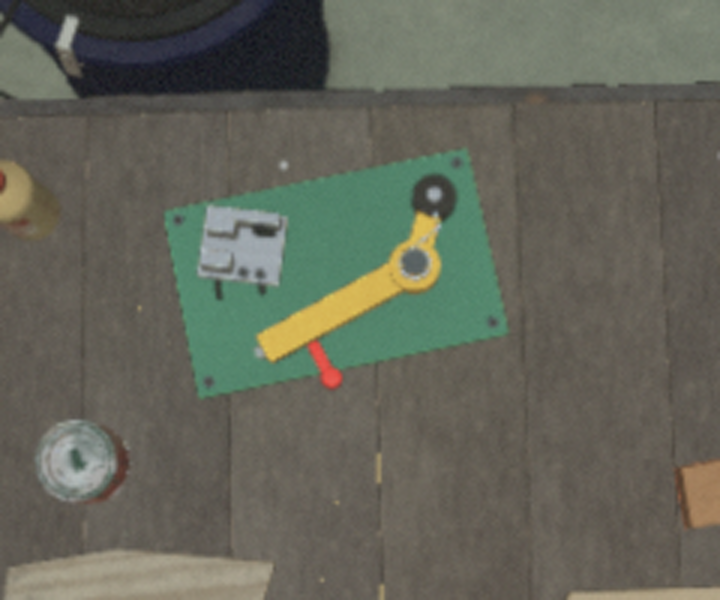

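The crop shows the pivot at (415,262), the limb end at (265,345), the handle's round end at (331,379), the keeper near (240,245) and the plate corners at (166,212), (465,150), (508,330) and (198,397). I'll convert these to world positions.

```bash
cat > h.py <<'E'
from station import *
import numpy as np, cv2
from scipy.spatial.transform import Rotation as R
def ray(d,uv,z,T=None):
    K=np.array([[d['fx'],0,d['cx']],[0,d['fy'],d['cy']],[0,0,1.]])
    p=cv2.undistortPoints(np.array([[uv]],float),K,np.array(d['dist_coeffs']))[0,0]
    if T is None:
        r=cv2.Rodrigues(np.array(d['rvec']))[0]; o=-r.T@np.array(d['tvec']); v=r.T@np.array([*p,1])
    else:
        o=T[:3,3]; v=T[:3,:3]@np.array([*p,1])
    return o+v*(z-o[2])/v[2]
def plan(piv,psi,q,rad,lat):
    "TCP xy with tool -y along limb; lat = distance from centre line on -x side"
    a=psi+.30-q; u=np.array([-np.sin(a),np.cos(a)]); n=np.array([-np.cos(a),-np.sin(a)])
    return piv+rad*u+lat*n, a
def yaw_a(s):
    y=R.from_rotvec(s['tcp_rot']).as_matrix()[:,1]; u=-y
    return np.arctan2(-u[0],u[1])
E
python3 - <<'E'
from h import *
d=get_image("top")
f=lambda c,z:ray(d,(200+c[0]/3-.33,100+c[1]/3-.33),z)
C=[f(c,.01)[:2] for c in((166,212),(465,150),(508,330),(198,397))]
print(np.round(C,4))
# base corners: (115,235),(115,-80),(-80,-80),(-80,235)
B=np.array([(115,235),(115,-80),(-80,-80),(-80,235)])/1e3;C=np.array(C)
b,c=B-B.mean(0),C-C.mean(0);psi=np.arctan2((b[:,0]*c[:,1]-b[:,1]*c[:,0]).sum(),(b*c).sum())
Rm=np.array([[np.cos(psi),-np.sin(psi)],[np.sin(psi),np.cos(psi)]])
piv=C.mean(0)-Rm@B.mean(0);print("psi",psi,"pivot",piv,"resid",C-(piv+B@Rm.T))
print("post",f((415,262),.067),"roller",f((435,195),.061),"limbend",f((267,346),.048),"handle end",f((331,378),.046))
a,_=plan(piv,psi,0,.168,0);print("pred limb end",a,"pred handle end",plan(piv,psi,0,.121,.065)[0])
print("yaw_a now",yaw_a(sense()))
E
```

```text
[[ 0.603   0.1907]
 [ 0.6597 -0.1125]
 [ 0.4747 -0.1492]
 [ 0.4152  0.1588]]
psi 0.18621468455528933 pivot [ 0.53530208 -0.05747473] resid [[-0.00180583 -0.00408225]
 [-0.0034039   0.00225292]
 [ 0.00318741  0.00168205]
 [ 0.00202232  0.00014728]]
post [ 0.53443968 -0.0575592   0.067     ] roller [ 0.60121442 -0.07883314  0.061     ] limbend [0.45930364 0.08662517 0.048     ] handle end [0.42712459 0.02560443 0.046     ]
pred limb end [0.4567986  0.09105541] pred handle end [0.42129386 0.01912897]
yaw_a now 0.42385245833664525
```

>>> {"op": "carry_out", "data": {
  "steps": [
    [0, 0, -0.3, 0.33, -0.36, 0, 0],
    [0, 0, -0.3, 0.33, -0.36, 0, 0],
    [0, 0, -0.3, 0.33, -0.36, 0, 0],
    [0, 0, 0, 0.33, -0.36, 0, 0],
    [0, 0, 0, 0.33, -0.36, 0, 0],
    [0, 0, 0, 0.33, -0.36, 0, 0],
    [0, 0, 0, 0.33, -0.36, 0, 0],
    [0, 0, 0, 0.33, -0.36, 0, 0],
    [0, 0, 0, 0.33, -0.36, 0, 0],
    [0, 0, 0, 0.33, -0.36, 0, 0],
    [0, 0, 0, 0.33, -0.36, 0, 0],
    [0, 0, 0, 0, 0, 0, 0]
  ],
  "grip_force": 40
}}

```text
time: 2.35
tcp_pos: [0.4107, -0.067, 0.2193]
tcp_rot: [-3.041, -0.777, -0.005]
force: [-0.3, -1.0, -0.6]
grip_width: 0.0025
grasp_force: 0.0
```

```bash
cat > st.py <<'E'
from h import *
s=sense();print(s['time'],np.round(s['tcp_pos'],4),"a",round(yaw_a(s),3),"tilt",np.round(R.from_rotvec(s['tcp_rot']).as_matrix()[:,2],3),"F",np.round(s['force'],1),"T",np.round(s['ft_torque'],2),s['grip_width'])
piv=np.array([.535,-.0575]);p=s['tcp_pos'][:2]-piv
a=yaw_a(s);u=np.array([-np.sin(a),np.cos(a)]);n=np.array([-np.cos(a),-np.sin(a)])
print("rad",p@u*1e3,"lat",p@n*1e3,"F along u",s['force'][:2]@u,"along n",s['force'][:2]@n)
E
python3 st.py; python3 - <<'E'
from h import *
s=sense();d=get_image("wrist");cv2.imwrite("pics/w1.png",d['img']);print(np.array(d['hand_eye']).round(3))
E
```

```text
2.35 [ 0.4107 -0.067   0.2193] a 0.501 tilt [ 0.003  0.003 -1.   ] F [-0.3 -1.  -0.6] T [-0.05 -0.01  0.  ] 0.002540072123027496
rad 51.300558321465196 lat 113.57603987711141 F along u -0.7311789816632479 along n 0.7318150039057362
[[-0.    -0.972 -0.237  0.065]
 [ 1.    -0.     0.001 -0.001]
 [-0.001 -0.237  0.972 -0.166]
 [ 0.     0.     0.     1.   ]]
```

View pics/w1.png

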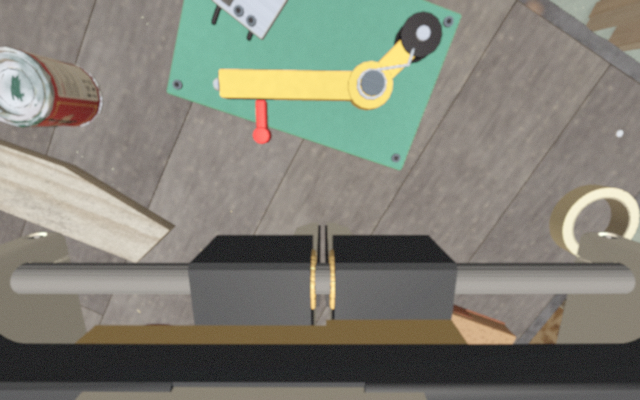

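The wrist view shows the pivot post at (372,82), the limb end at (219,84), the handle's pivot-side face near (268,115) and its round end at (262,134).

```bash
python3 - <<'E'
from h import *
s=sense();d=get_image("wrist")
T=np.eye(4);T[:3,:3]=R.from_rotvec(s['tcp_rot']).as_matrix();T[:3,3]=s['tcp_pos'];T=T@np.array(d['hand_eye'])
f=lambda uv,z:ray(d,uv,z,T)
P=f((372,82),.067);L=f((219,84.5),.048);H=f((268,115),.044);E=f((262,134),.046)
f1=f((219,98),.048);f2=f((340,102),.048)
a=np.arctan2(-(L-P)[0],(L-P)[1]);u=np.array([-np.sin(a),np.cos(a)]);n=np.array([-np.cos(a),-np.sin(a)])
print(P,L,a,np.linalg.norm((L-P)[:2]))
for k,v in dict(H=H,E=E,f1=f1,f2=f2).items():print(k,(v-P)[:2]@u,(v-P)[:2]@n)
x=P[:2]+.088*u+.032*n;D=np.append(x-s['tcp_pos'][:2],0)
print("target",x,"tool delta",R.from_rotvec(s['tcp_rot']).as_matrix().T@D)
E
```

```text
[ 0.53202835 -0.0633022   0.067     ] [0.45354132 0.08252464 0.048     ] 0.4937546710374741 0.1656070027765517
H 0.11362400863680906 0.032201764329675434
E 0.12108089872932895 0.05338296897623726
f1 0.16676651446233642 0.014157995212419054
f2 0.03181136689631797 0.01827658490731075
target [ 0.46214412 -0.00097889] tool delta [ 0.07930876 -0.03662947  0.00013236]
```

>>> {"op": "carry_out", "data": {
  "steps": [
    [0, 0, 0, 0.38, -0.19, 0, 0],
    [0, 0, 0, 0.38, -0.19, 0, 0],
    [0, 0, 0, 0, 0, 0, 0],
    [0, 0, 0, 0, 0, 0.45, 0],
    [0, 0, 0, 0, 0, 0.45, 0],
    [0, 0, 0, 0, 0, 0.45, 0],
    [0, 0, 0, 0, 0, 0.3, 0],
    [0, 0, 0, 0, 0, 0.2, 0],
    [0, 0, 0, 0, 0, 0.1, 0],
    [0, 0, 0, 0, 0, 0, 0],
    [0, 0, 0, 0, 0, 0, 0]
  ]
}}

```text
time: 3.55
tcp_pos: [0.4588, -0.0062, 0.0243]
tcp_rot: [3.049, 0.755, 0.002]
force: [-0.2, 0.1, -0.2]
grip_width: 0.0004
grasp_force: 0.0
```

```bash
sed -i 's/\[.535,-.0575\]/[.5335,-.0605]/' st.py; python3 st.py; python3 - <<'E'
from h import *
s=sense();d=get_image("wrist");cv2.imwrite("pics/w2.png",d['img'])
E
```

```text
3.55 [ 0.4588 -0.0062  0.0243] a 0.485 tilt [ 0.001 -0.    -1.   ] F [-0.2  0.1 -0.2] T [-0.02  0.02  0.01] 0.0004007447280737601
rad 82.86266041277861 lat 40.726818150034696 F along u 0.21200305060583324 along n 0.11029168006116247
```

View pics/w2.png

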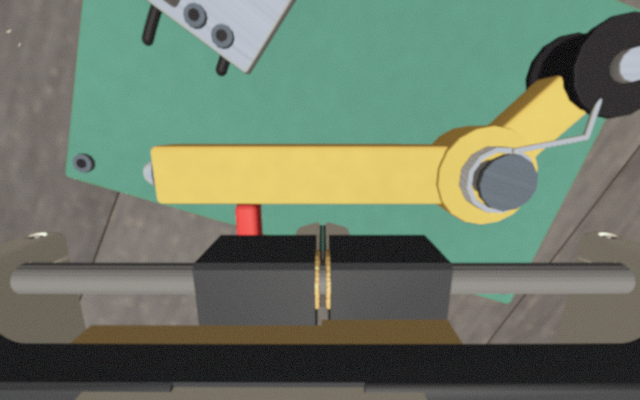

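>>> {"op": "carry_out", "data": {
  "steps": [
    [0, 0, 0, 0.08, 0, 0, 0],
    [0, 0, 0, 0.06, 0, 0, 0],
    [0, 0, 0, 0.03, 0, 0, 0],
    [0, 0, 0, 0.03, 0, 0, 0],
    [0, 0, 0, 0, 0, 0, 0]
  ]
}}

```text
time: 4.1
tcp_pos: [0.4739, 0.0033, 0.0235]
tcp_rot: [3.049, 0.756, -0.007]
force: [-3.6, -2.5, 2.4]
grip_width: 0.0008
grasp_force: 2.4
```

```bash
python3 st.py
```

```text
4.1 [0.4739 0.0033 0.0235] a 0.486 tilt [-0.004 -0.002 -1.   ] F [-3.6 -2.5  2.4] T [-0.57  0.83 -0.07] 0.0008348812765410588
rad 84.19274274137373 lat 22.8834201184241 F along u -0.510413812700253 along n 4.3599097769899195
```

>>> {"op": "carry_out", "data": {
  "steps": [
    [0, 0, 1, 0.059, -0.016, 0, 0],
    [0, 0, 1, 0.059, -0.016, 0, 0],
    [0, 0, 1, 0.059, -0.016, 0, 0],
    [0, 0, 1, 0.059, -0.016, 0, 0],
    [0, 0, 1, 0.059, -0.016, 0, 0],
    [0, 0, 1, 0.059, -0.016, 0, 0],
    [0, 0, 0, 0, 0, 0, 0],
    [0, 0, 0, 0, 0, 0, 0]
  ]
}}

```text
time: 4.9
tcp_pos: [0.5021, 0.0225, 0.0229]
tcp_rot: [3.138, 0.106, -0.014]
force: [-6.9, -3.7, 4.4]
grip_width: 0.0005
grasp_force: 3.4
```

```bash
python3 st.py; python3 - <<'E'
from h import *
s=sense();d=get_image("wrist");cv2.imwrite("pics/w3.png",d['img'])
E
```

```text
4.9 [0.5021 0.0225 0.0229] a 0.068 tilt [-0.009 -0.002 -1.   ] F [-6.9 -3.7  4.4] T [-0.66  1.38  0.07] 0.00045075548760796654
rad 84.90838225261658 lat 25.700767408707588 F along u -3.1916504002552357 along n 7.152397334810601
```

View pics/w3.png

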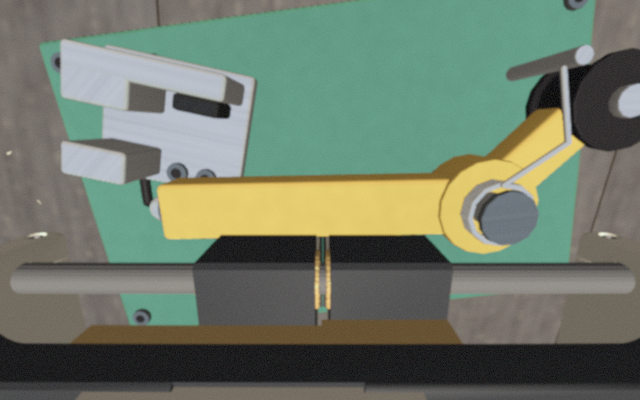

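The view shows the cheeks straddling about (110,120) and the limb axis at about y=207. That leaves roughly 0.2 rad to go.

>>> {"op": "carry_out", "data": {
  "steps": [
    [0, 0, 1, 0.063, -0.016, 0, 0],
    [0, 0, 1, 0.063, -0.016, 0, 0],
    [0, 0, 0, 0, 0, 0, 0],
    [0, 0, 0, 0, 0, 0, 0]
  ]
}}

```text
time: 5.35
tcp_pos: [0.5134, 0.0263, 0.0227]
tcp_rot: [3.137, -0.112, -0.018]
force: [-8.8, -3.6, 5.1]
grip_width: 0.0007
grasp_force: 4.0
```

```bash
python3 st.py; python3 - <<'E'
from h import *
s=sense();d=get_image("wrist");cv2.imwrite("pics/w4.png",d['img'])
E
```

```text
5.35 [0.5134 0.0263 0.0227] a -0.072 tilt [-0.012 -0.002 -1.   ] F [-8.8 -3.6  5.1] T [-0.55  1.69  0.09] 0.0006769143781678176
rad 85.16981454735406 lat 26.30482995940088 F along u -4.193904040244517 along n 8.47473068477695
```

View pics/w4.png

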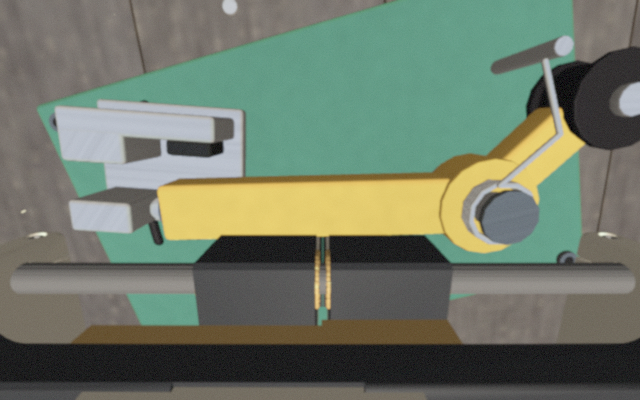

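>>> {"op": "carry_out", "data": {
  "steps": [
    [0, 0, 0.5, 0.031, -0.008, 0, 0],
    [0, 0, 0.5, 0.031, -0.008, 0, 0],
    [0, 0, 0.25, 0.0155, -0.004, 0, 0],
    [0, 0, 0, 0, 0, 0, 0],
    [0, 0, 0, 0, 0, 0, 0]
  ]
}}

```text
time: 5.9
tcp_pos: [0.5204, 0.0279, 0.0226]
tcp_rot: [3.129, -0.249, -0.021]
force: [-7.9, -2.8, 5.0]
grip_width: 0.0004
grasp_force: 4.3
```

```bash
python3 st.py
```

```text
5.9 [0.5204 0.0279 0.0226] a -0.159 tilt [-0.013 -0.001 -1.   ] F [-7.9 -2.8  5. ] T [-0.43  1.88  0.07] 0.0004271332497412151
rad 85.20141224071912 lat 26.871242152042463 F along u -4.002659812199883 along n 7.3443063352273095
```

>>> {"op": "carry_out", "data": {
  "steps": [
    [0, 0, 0.25, 0.0155, -0.004, 0, 0],
    [0, 0, 0, 0, 0, 0, 0],
    [0, 0, 0, 0, 0, 0, 0]
  ]
}}

```text
time: 6.2
tcp_pos: [0.5211, 0.0282, 0.0225]
tcp_rot: [3.127, -0.276, -0.023]
force: [-10.5, -2.0, 4.6]
grip_width: 0.0003
grasp_force: 4.8
```

```bash
python3 st.py
```

```text
6.2 [0.5211 0.0282 0.0225] a -0.176 tilt [-0.015 -0.001 -1.   ] F [-10.5  -2.    4.6] T [-0.4   2.12  0.1 ] 0.00032792488850516007
rad 85.14993815238593 lat 27.673946081877393 F along u -3.7560757152556317 along n 9.983333617572415
```

Force rose and the motion lagged, so I may have reached the buffer. I'll check by eye.

```bash
python3 - <<'E'
from h import *
s=sense();d=get_image("wrist");cv2.imwrite("pics/w5.png",cv2.resize(d['img'][60:260,30:350],None,fx=2.4,fy=2.4,interpolation=cv2.INTER_CUBIC))
print([np.round(sense()['force'],1)])
E
```

```text
[array([-10.2,  -1.3,   5.6])]
```

View pics/w5.png

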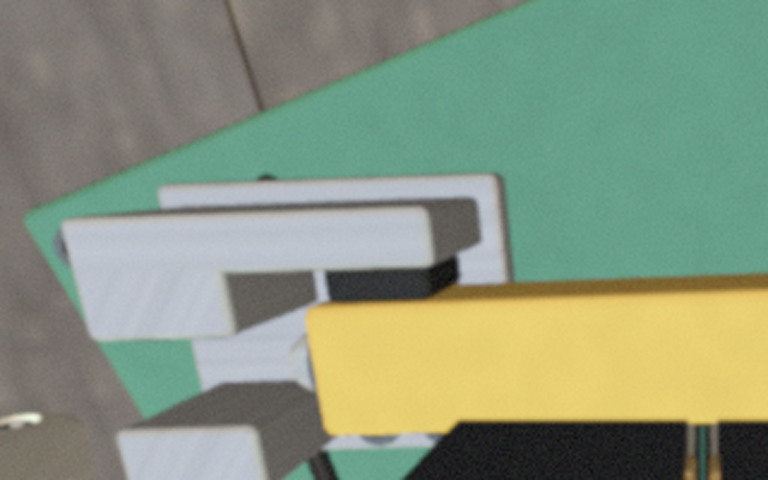

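>>> {"op": "carry_out", "data": {
  "steps": [
    [0, 0, 0, 0.01, 0, 0, 0],
    [0, 0, 0, 0, 0, 0, 0],
    [0, 0, 0, 0, 0, 0, 0]
  ]
}}

```text
time: 6.55
tcp_pos: [0.5211, 0.0282, 0.0225]
tcp_rot: [3.127, -0.275, -0.026]
force: [-11.5, -1.7, 7.2]
grip_width: 0.0002
grasp_force: 5.5
```

```bash
python3 st.py
```

```text
6.55 [0.5211 0.0282 0.0225] a -0.176 tilt [-0.017 -0.001 -1.   ] F [-11.5  -1.7   7.2] T [-0.32  2.39  0.12] 0.00023587352486798834
rad 85.14743868214883 lat 27.66082892450138 F along u -3.693766140916284 along n 11.009462531385314
```

On the buffer: no further motion and the force is rising. I'll square the tool to the limb and slide outward.

>>> {"op": "carry_out", "data": {
  "steps": [
    [0, 0, -0.6, 0.007, 0, 0, 0],
    [0, 0, 0, 0, -0.04, 0, 0],
    [0, 0, 0, 0, -0.04, 0, 0],
    [0, 0, 0, 0, -0.04, 0, 0],
    [0, 0, 0, 0, -0.04, 0, 0],
    [0, 0, 0, 0, 0, 0, 0]
  ]
}}

```text
time: 7.15
tcp_pos: [0.5234, 0.0425, 0.0214]
tcp_rot: [3.13, -0.213, -0.029]
force: [-10.3, -3.3, -0.3]
grip_width: 0.0006
grasp_force: 4.8
```

```bash
python3 st.py
```

```text
7.15 [0.5234 0.0425 0.0214] a -0.136 tilt [-0.019 -0.003 -1.   ] F [-10.3  -3.3  -0.3] T [-0.73  2.15 -0.07] 0.0005987440663290927
rad 100.64502443876866 lat 23.93704874173023 F along u -4.650298016470046 along n 9.742177646803386
```

>>> {"op": "carry_out", "data": {
  "steps": [
    [0, 0, 0, 0, -0.04, 0, 0],
    [0, 0, 0, 0, -0.04, 0, 0],
    [0, 0, 0, 0, -0.04, 0, 0],
    [0, 0, 0, 0, 0, 0, 0]
  ]
}}

```text
time: 7.55
tcp_pos: [0.5249, 0.0529, 0.0213]
tcp_rot: [3.128, -0.214, -0.029]
force: [-9.8, -6.3, 0.4]
grip_width: 0.0005
grasp_force: 5.7
```

```bash
python3 st.py
```

```text
7.55 [0.5249 0.0529 0.0213] a -0.136 tilt [-0.019 -0.005 -1.   ] F [-9.8 -6.3  0.4] T [-1.14  2.09 -0.07] 0.00046656419028894355
rad 111.20606350079443 lat 23.992236120795088 F along u -7.538541118685871 along n 8.891272380839599
```

>>> {"op": "carry_out", "data": {
  "steps": [
    [0, 0, 0, 0, -0.04, 0, 0],
    [0, 0, 0, 0, -0.04, 0, 0],
    [0, 0, 0, 0, -0.04, 0, 0],
    [0, 0, 0, 0, 0, 0, 0]
  ]
}}

```text
time: 7.95
tcp_pos: [0.5266, 0.0648, 0.0214]
tcp_rot: [3.128, -0.214, -0.029]
force: [-10.9, -4.7, 0.2]
grip_width: 0.0005
grasp_force: 5.7
```

```bash
python3 st.py; python3 - <<'E'
from h import *
s=sense();d=get_image("wrist");cv2.imwrite("pics/w6.png",cv2.resize(d['img'][60:260,30:350],None,fx=2.4,fy=2.4,interpolation=cv2.INTER_CUBIC))
E
```

```text
7.95 [0.5266 0.0648 0.0214] a -0.136 tilt [-0.019 -0.005 -1.   ] F [-10.9  -4.7   0.2] T [-1.14  2.17 -0.06] 0.0004888485420855687
rad 123.1606241101834 lat 23.89810727311323 F along u -6.16229709712984 along n 10.11060247424569
```

View pics/w6.png

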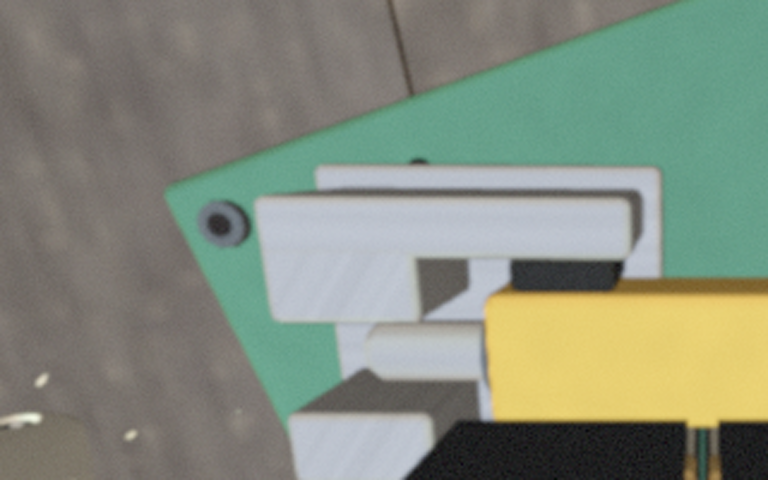

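The bolt tip, at about (370,350), is entering between the cheeks. I'll push on until the end stop.

>>> {"op": "carry_out", "data": {
  "steps": [
    [0, 0, 0, 0, -0.03, 0, 0],
    [0, 0, 0, 0, -0.03, 0, 0],
    [0, 0, 0, 0, 0, 0, 0]
  ]
}}

```text
time: 8.3
tcp_pos: [0.5273, 0.0704, 0.0213]
tcp_rot: [3.127, -0.214, -0.029]
force: [-10.9, -6.8, 0.9]
grip_width: 0.0004
grasp_force: 5.7
```

```bash
python3 st.py
```

```text
8.3 [0.5273 0.0704 0.0213] a -0.137 tilt [-0.019 -0.006 -1.   ] F [-10.9  -6.8   0.9] T [-1.22  2.13 -0.1 ] 0.0004492706842661979
rad 128.85998414040677 lat 23.934563411681676 F along u -8.201458716165483 along n 9.896045153853898
```

>>> {"op": "carry_out", "data": {
  "steps": [
    [0, 0, 0, 0, -0.03, 0, 0],
    [0, 0, 0, 0, 0, 0, 0]
  ]
}}

```text
time: 8.5
tcp_pos: [0.5276, 0.0725, 0.0213]
tcp_rot: [3.126, -0.214, -0.03]
force: [-10.8, -6.6, 1.1]
grip_width: 0.0007
grasp_force: 8.6
```

```bash
python3 st.py
```

```text
8.5 [0.5276 0.0725 0.0213] a -0.137 tilt [-0.019 -0.007 -1.   ] F [-10.8  -6.6   1.1] T [-1.51  2.2  -0.1 ] 0.0006666602648962397
rad 130.98010025734547 lat 23.982582009322858 F along u -8.01708804800559 along n 9.760885723240817
```

>>> {"op": "carry_out", "data": {
  "steps": [
    [0, 0, 0, 0, -0.03, 0, 0],
    [0, 0, 0, 0, 0, 0, 0],
    [0, 0, 0, 0, 0, 0, 0]
  ]
}}

```text
time: 8.8
tcp_pos: [0.5276, 0.0726, 0.0213]
tcp_rot: [3.122, -0.217, -0.031]
force: [-10.4, -10.5, 2.4]
grip_width: 0.0007
grasp_force: 10.0
```

```bash
python3 st.py; python3 - <<'E'
from h import *
s=sense();d=get_image("wrist");cv2.imwrite("pics/w7.png",cv2.resize(d['img'][60:260,30:350],None,fx=2.4,fy=2.4,interpolation=cv2.INTER_CUBIC))
E
```

```text
8.8 [0.5276 0.0726 0.0213] a -0.139 tilt [-0.02 -0.01 -1.  ] F [-10.4 -10.5   2.4] T [-2.39  2.31 -0.01] 0.000744008268718954
rad 130.98070071935925 lat 24.24696524296522 F along u -11.876562249251322 along n 8.888276476303384
```

View pics/w7.png

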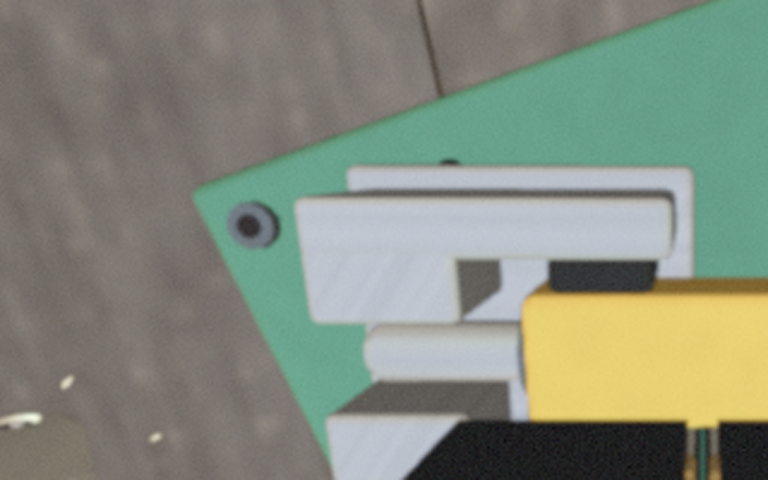

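It hit a hard stop at 12 N with no motion, and the picture shows about 36 mm of rod out, so the bolt is home. I'll back off gently and clear.

>>> {"op": "carry_out", "data": {
  "steps": [
    [0, 0, 0, 0, 0.05, 0, 0],
    [0, 0, 0, -0.02, 0.05, 0, 0],
    [0, 0, 0, -0.03, 0, 0, 0],
    [0, 0, 0, -0.05, 0, 0, 0],
    [0, 0, 0, -0.1, 0, 0, 0],
    [0, 0, 0, -0.1, 0, 0, 0],
    [0, 0, 0, 0, 0, -0.4, 0],
    [0, 0, 0, 0, 0, -0.5, 0],
    [0, 0, 0, 0, 0, -0.5, 0],
    [0, 0, 0, 0, 0, -0.4, 0],
    [0, 0, 0, -0.1, 0, 0, 0],
    [0, 0, 0, 0, 0, 0, 0]
  ]
}}

```text
time: 10.05
tcp_pos: [0.4951, 0.0761, 0.2046]
tcp_rot: [-3.134, 0.21, -0.003]
force: [-1.1, -0.1, -0.7]
grip_width: 0.0003
grasp_force: 0.0
```

```bash
python3 st.py; python3 - <<'E'
from h import *
d=get_image("wrist");cv2.imwrite("pics/w8.png",d['img'])
E
```

```text
10.05 [0.4951 0.0761 0.2046] a -0.134 tilt [ 0.002  0.001 -1.   ] F [-1.1 -0.1 -0.7] T [0.03 0.09 0.02] 0.0003196121733290881
rad 130.30131925965023 lat 56.276938254856084 F along u -0.26321307157764684 along n 1.027383653278076
```

View pics/w8.png

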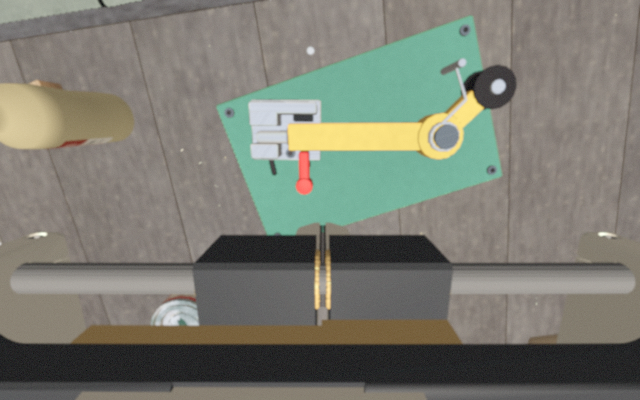

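The bracket stays back, with the bolt between the cheeks at (270,137), the handle out at (305,170) and the tool clear.

```bash
python3 -c "
from station import *
print(job_done())"
```

```text
the job is handed in; nothing more can be done
None
```

The bracket is locked back on the bolt alone, which is fully home in the keeper; the arm is clear, the other bench items weren't touched, and the job is handed in.

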